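# Slide the lock-out collar round the bent rail to its stop

### The arm

A 7-joint arm with a two-finger parallel gripper is mounted at the origin on the work surface. World frame = base frame: x ahead of the robot, y to its left, z up, the work surface at z = 0. Lengths are in mm, angles in degrees, forces in N, time in s.
With the tool pointing down it reaches from about 400 to 850 mm from the base axis. Payload 4.5 kg.
Tool frame: the origin (TCP) lies on the centre line of the jaws, within the pads' length; the fingertips stand 25 mm ahead of it and the grasp point (between the pads) lies 6 mm ahead of it; y points along the fingers, x is the direction in which the jaws open and shut, and the axes are right-handed (so a half turn about y gives the same grasp; the last joint's range is limited). The gripper opens to 85 mm and grips with 20 to 120 N. Pads are 22 mm wide; open, the fingers measure 114 mm over their backs; the gripper's body (76 mm by 85 mm) begins 54 mm behind the grasp point. The pads swing forward as they close: fully open they stand 13 mm farther back than shut.
Start: joints at [73.155, 39.483, -11.15, 89.685, 9.013, 51.709, -12.324], TCP at [201.254, -591.733, 256.317] pointing down, gripper open.
Joint ranges: [-172.22, 172.22], [-26.19, 119.32], [-84.43, 86.54], [7.71, 146.69], [-57.33, 237.33], [2.42, 119.75], [-152.13, 152.13]. Speed limits (degrees/s): [147.25, 147.25, 180, 180, 180, 180, 180].

### API

Orientations are given as a 3x3 rotation matrix whose columns are the frame's x, y, z axes.
In Python, from cell import * gives the robot as it stands.
- The arm moves only by the tool servo_tool, never from a script. Its argument "rows" is one flat list of numbers, 7 for each row, row after row: the shift along the tool's x, y, z in units of 30 mm (1.0 is 30 mm), then the turn, a rotation vector about the tool's x, y, z in units of 5 degrees (1.0 is 5 degrees), then the closure, from 0 (fully open) to 1 (shut). In form: [dx, dy, dz, ax, ay, az, claw, dx, dy, dz, ax, ay, az, claw, ...]. A call has 1 to 10 rows; each row shifts and turns the commanded pose from where the row before left it, along the tool's axes as they then stand; what a row does not reach is not made up. A row lasts 1/12 s, in which the tool goes at most 41.7 mm and 7.16 degrees, less where a joint would pass 70% of its speed; a pose out of reach is approached as far as the arm can. A call is refused whole if a number of a shift passes 1 or a number of a turn 1, either way. A call with a gripper value outside its range is refused whole. The fingers move at their own pace and stop on an object; "grip_force" is the grip in N (left out, the last holds). Time passes only in rows, so rows that do not move let the fingers close. It gives the time, the measured TCP pose, the force and the opening at its end, in the units of the state.
- get_obs(): the state, without advancing time (a new reading comes with each control period).
- grab_frame(name): name is "scene" or "top" or "wrist"; returns the picture (420x560x3 uint8, blue, green, red); there is no depth.
- camera_model(name): a dict with "fx", "fy", "cx", "cy" (pixels), "rvec" (rotation vector, rad) and "tvec" (3), from world to camera coordinates, as OpenCV has them. Camera axes: x right, y down, z forward; pixel columns grow to the right and rows downward; lengths in mm; the calibration is good to about 2 mm. A picture is of the moment at which its call begins: read the wrist's pose just before it. camera_model takes no time and is no camera call; for the wrist camera it gives the pose at the moment of the call.
- job_done(): hands the job in, once; it reports no verdict.
The state is a dict: "time": time; "joint_pos": joint angles; "joint_velocities": joint speeds; "tau": joint torques, N m; "tcp_pos": TCP position; "tcp_rot": TCP orientation; "contact_force": force on the tool from outside, world axes, zero at the start; "ft_torque": the same for the moment, N m; "width": opening from 0.0 (shut) to 1.0 (fully open).
Only numpy, scipy, OpenCV 4.12 (cv2) and the standard library are available. Lean on these libraries where they do the work, as an engineer would, in place of code of your own. Each camera call takes 0.05 s, during which the arm holds its last target.

### The job

The feeder is about to be repaired: push the red lock-out collar along the bent steel rail on the pale blue control panel, round both bends, until it rests fully against the yellow stop above the knob. Let go of it there, leave the ribbed knob at its middle setting and do not disturb the parts lying around on the shelf.

Things in the scene. Friction and masses are not known exactly. Their poses are not given: they have to be found in the camera images.
- panel: Pale blue steel control panel lying face up, fixed, 260 x 400 x 50 mm (its x, y, z); origin at the centre of its underside, z up; place and yaw (within 0.35 rad) differ each time. Above it a round steel rail, 10 mm thick, runs level, its axis 160 mm over the shelf, as a Z seen from above (see the rail points), held only by an upright leg 22 mm behind each end disc
- rail_start (a point): Point on the rail axis at the collar-side face of the black end disc (50 mm across, 6 mm thick) where the collar's run begins: panel frame (65, 153, 160) mm, axes as the panel's. From here the rail runs straight along the panel's -y to (65, 40)
- bend_1 (a point): Centre of the first quarter bend, at rail height: panel frame (25, 40, 160) mm. The rail axis goes round it at 40 mm radius, from (65, 40) heading -y to (25, 0) heading -x, then straight along -x to (-25, 0)
- bend_2 (a point): Centre of the second quarter bend, at rail height: panel frame (-25, -40, 160) mm. The rail axis goes round it at 40 mm radius, from (-25, 0) heading -x to (-65, -40) heading -y, then straight along -y to the stop
- rail_stop (a point): Point on the rail axis at the collar-side face of the yellow end disc (50 mm across, 6 mm thick), the stop: panel frame (-65, -153, 160) mm, axes as the panel's. The last straight arrives along -y. With the collar against the stop its centre is 8 mm short of this point along the rail
- collar_center (a point): Centre of the red lock-out collar: a loose flat ring, 80 mm outside, 32 mm hole, 16 mm thick, about 90 g. It hangs on the rail by its hole: centre 11 mm below, top 29 mm above, bottom 51 mm below the rail axis. Its y axis is the ring axis, along the rail. It starts on the first straight, 45 to 85 mm from the black disc; slides by light pushing and stays where left
- knob (a joint): Big black ribbed selector knob, 64 mm across, 38 mm high on the panel's face below the stop at panel (-65, -128) mm, top 88 mm above the shelf; rad, 0 = middle detent, anticlockwise positive, lightly sprung to the middle. To be left alone
- relay_can: Copper relay can, upright, 60 mm across, 75 mm high, loose bystander; origin at the centre of its underside
- box_lid: Grey junction box lid lying flat, 120 x 80 x 14 mm, loose bystander; origin at the centre of its underside
- plunger: Brass solenoid plunger standing upright, 42 mm across, 95 mm high, loose bystander; origin at the centre of its underside
- rubber_foot: Black rubber foot, a blunt cone 68 mm across and 35 mm high, loose bystander; origin at the centre of its underside
Mind the look-alikes: they are no part of the job. Of the things that look like the part that bears collar_center, the larger one is meant.

How it is judged:
By the outcome, as a careful person would: the job done as asked, in the order asked, and still so for the second after the job is handed in, with the robot touching nothing.
It also fails if it takes over 48 s, if anything falls off the work surface, if the arm or the gripper's body presses on something with over 40 N, if the wrist force passes 120 N, or if a joint passes its speed limit or range.

## Working session

There is one attempt and no reset: what is moved stays moved. The work goes in short steps, Python scripts to look and compute and a tool call to move; the robot and the scene stay as the last step left them, time stands still between calls to the robot, and variables do not carry over. Pictures are saved under pics/ and viewed, and the job is handed in when it is done.

Besides the shell and the picture viewer there is one more tool, called after "Call:" in YAML: its name, and indented under it one key for each argument. servo_tool: Moves the arm, as the interface text tells. Its arguments: {"type":"object","properties":{"rows":{"type":"array","items":{"type":"number"}},"grip_force":{"type":"number"}},"required":["rows"]}

```bash
mkdir -p pics; ls
python3 - <<'E'
from cell import *
import cv2
for n in ("scene","top","wrist"):
    im=grab_frame(n); cv2.imwrite(f"pics/{n}0.png",im)
    print(n,camera_model(n))
o=get_obs(); print(o)
E
```

```text
pics
scene {'fx': 456.24297107276556, 'fy': 456.24297107276556, 'cx': 288.45434894228237, 'cy': 213.67616752254753, 'rvec': array([ 1.31842596,  2.33256931, -0.87037489]), 'tvec': array([ 294.04579054, -283.72003354, 1815.1112843 ])}
top {'fx': 426.48695982232704, 'fy': 426.48695982232704, 'cx': 283.58394551787484, 'cy': 209.3512499544108, 'rvec': array([ 2.10178008, -2.14973374,  0.19650683]), 'tvec': array([   1.31367326,  599.34672221, 1241.11134649])}
wrist {'fx': 347.04921861747283, 'fy': 347.04921861747283, 'cx': 278.4404182115147, 'cy': 207.9784032081724, 'rvec': array([-2.35889064,  1.68774539,  0.24298551]), 'tvec': array([-625.17139502,  -37.21235253,  377.98565231])}
{'time': 0.15, 'joint_pos': array([ 73.15488745,  39.52334004, -11.14596593,  89.72993186,
         9.01654962,  51.70994548, -12.32574875]), 'joint_velocities': array([ 0.06416113, -0.13834926, -0.12248002, -0.14735468, -0.10673603,
        0.03699434, -0.03021785]), 'tau': array([-1.80988121e-03, -5.39933860e+01, -1.26804225e+00, -1.58717662e+01,
        9.37085162e-03,  6.48769739e-03, -1.00221408e-05]), 'tcp_pos': array([ 201.03779533, -591.30912042,  255.66123142]), 'tcp_rot': array([[ 3.22043659e-01, -5.96319215e-04,  9.46724630e-01],
       [-9.46723774e-01,  1.28270561e-03,  3.22044176e-01],
       [-1.40641012e-03, -9.99999000e-01, -1.51462369e-04]]), 'contact_force': array([-0.48135438, -0.12168642, -0.03856335]), 'ft_torque': array([-0.02918642, -0.045327  , -0.04357636]), 'width': 0.9981965426528688}
```

View images.

View pics/scene0.png

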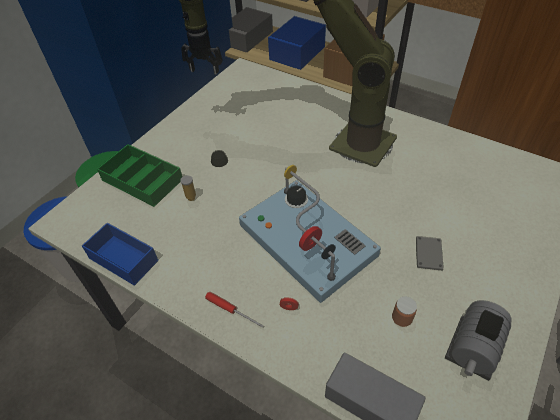

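View pics/top0.png

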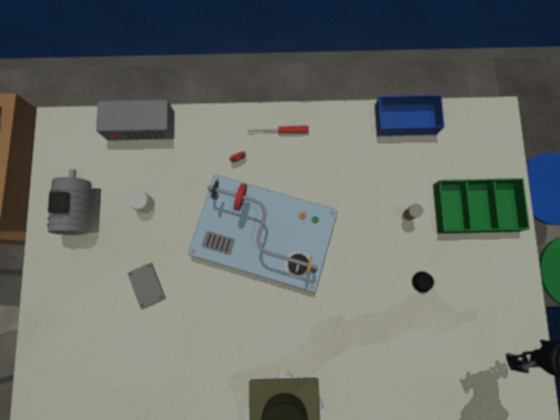

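View pics/wrist0.png

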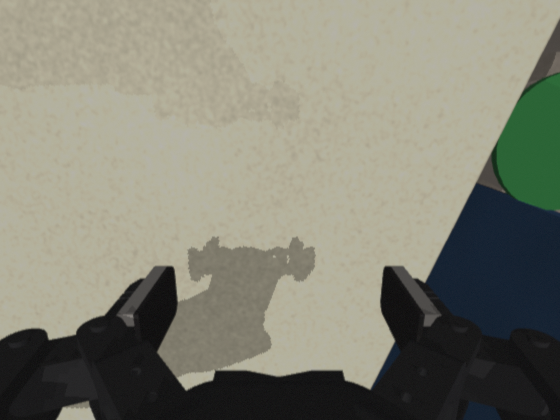

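The large red ring on the rail (top 241,196; scene 311,238) is the target. The look-alikes are a small red ring on the shelf (top 237,156; scene 289,304) and a red screwdriver (top 293,130). Next I'll check a close crop.

Run:
```python
import cv2
im=cv2.imread("pics/top0.png")[165:300,180:345]
cv2.imwrite("pics/topc.png",cv2.resize(im,None,fx=4.4,fy=4.4,interpolation=cv2.INTER_CUBIC))
im=cv2.imread("pics/scene0.png")[155:305,230:390]
cv2.imwrite("pics/scenec.png",cv2.resize(im,None,fx=4,fy=4,interpolation=cv2.INTER_CUBIC))
```

```text
(no output)
```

View pics/topc.png

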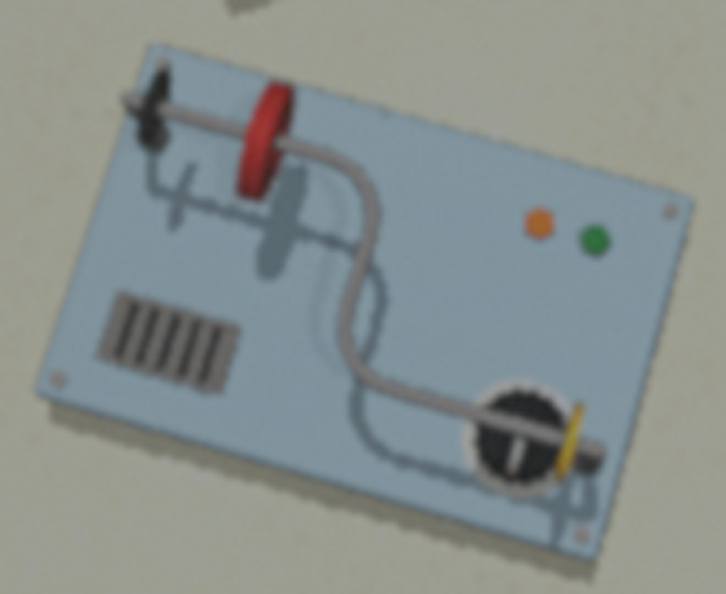

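View pics/scenec.png

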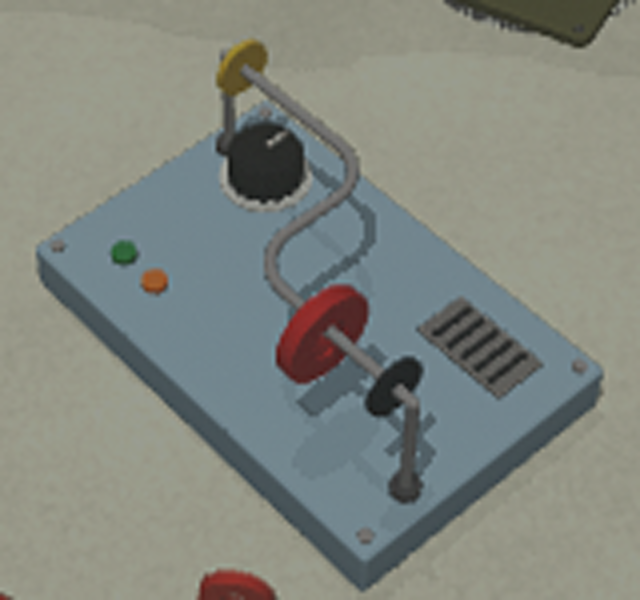

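```bash
cat > h.py <<'E'
import numpy as np, cv2
from scipy.optimize import least_squares
def proj(c,P):
    K=np.array([[c["fx"],0,c["cx"]],[0,c["fy"],c["cy"]],[0,0,1]])
    return cv2.projectPoints(np.float64(P).reshape(-1,1,3),np.float64(c["rvec"]),np.float64(c["tvec"]),K,None)[0][:,0]
def p2w(q,P):
    P=np.atleast_2d(np.float64(P)); c,s=np.cos(q[2]),np.sin(q[2])
    return np.c_[q[0]+c*P[:,0]-s*P[:,1], q[1]+s*P[:,0]+c*P[:,1], P[:,2]]
E
python3 - <<'E'
from cell import *
from h import *
ct,cs=camera_model("top"),camera_model("scene")
C=lambda x,y,z=50:[x,y,z]
f=lambda L,s,o:(np.array(L)+.5)/s-.5+np.array(o)
tp=f([(155,45),(693,203),(597,558),(37,397),(153,103),(572,442)],4.4,(180,165))
sp=f([(602,378),(362,562),(38,252),(395,387),(242,68)],4,(230,155))
TP=[C(130,200),C(130,-200),C(-130,-200),C(-130,200),C(65,156,160),C(-65,-156,160)]
SP=[C(-130,200),C(130,200),C(130,-200),C(65,156,160),C(-65,-156,160)]
r=lambda q:np.r_[(proj(ct,p2w(q,TP))-tp).ravel(),(proj(cs,p2w(q,SP))-sp).ravel()]
for y0 in (0,):
    s=least_squares(r,[600,0,y0],loss="soft_l1")
    print(s.x,s.cost); print(r(s.x).reshape(-1,2).round(1))
q=s.x; np.save("q.npy",q)
# collar
tc=f([(266,140)],4.4,(180,165)); sc=f([(322,334)],4,(230,155))
g=lambda p:np.r_[(proj(ct,p2w(q,[65,p[0],149]))-tc).ravel(),(proj(cs,p2w(q,[65,p[0],149]))-sc).ravel()]
s2=least_squares(g,[90]);print(s2.x,g(s2.x))
for n,P in dict(start=(65,153,160),stop=(-65,-153,160),collar=(65,s2.x[0],149)).items():
    w=p2w(q,P)[0];print(n,w.round(1),np.hypot(*w[:2]))
for n,c in(("top",ct),("scene",cs)):
    im=cv2.imread(f"pics/{n}0.png")
    a=np.linspace(0,np.pi/2,12)
    path=[(65,153)]+[(25+40*np.cos(t),40-40*np.sin(t)) for t in a]+[(-25-40*np.sin(t),-40+40*np.cos(t)) for t in a]+[(-65,-153)]
    P=np.c_[np.array(path),np.full(len(path),160)]
    k=[C(130,200),C(130,-200),C(-130,-200),C(-130,200)]
    big=cv2.resize(im,None,fx=4,fy=4)
    for L,cl in((P,0),(k,1)):
        cv2.polylines(big,[np.int32((proj(c,p2w(q,L))+.5)*4)],bool(cl),(0,255,255),1)
    o=(180,165) if n=="top" else (230,155)
    cv2.imwrite(f"pics/{n}ov.png",big[o[1]*4:o[1]*4+580,o[0]*4:o[0]*4+660])
E
```

```text
[ 5.33935986e+02  5.18676425e+01 -3.07918786e-01] 9.997765271625513
[[-1.5 -1.4]
 [ 0.9 -1.7]
 [-0.2  1. ]
 [-1.7 -0.8]
 [ 0.2  0.7]
 [-0.8 -0.3]
 [ 0.8 -2.7]
 [ 0.2 -0.2]
 [-2.  -1.9]
 [-0.6 -0.3]
 [-0.4 -0.4]]
[82.9118458] [-0.26079991  0.28010549 -0.10939711 -0.17125029]
start [642.2 178.  160. ] 666.4519498901907
stop [425.6 -74.2 160. ] 432.0481196754039
collar [621.  111.2 149. ] 630.8812489361014
```

View pics/topov.png

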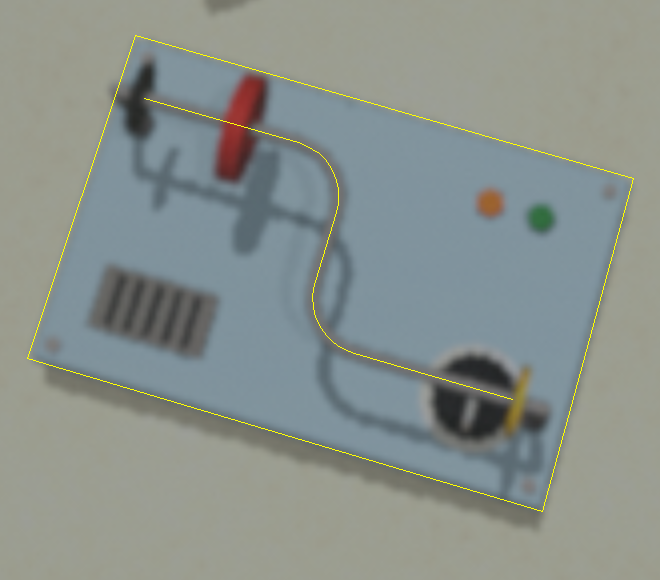

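View pics/sceneov.png

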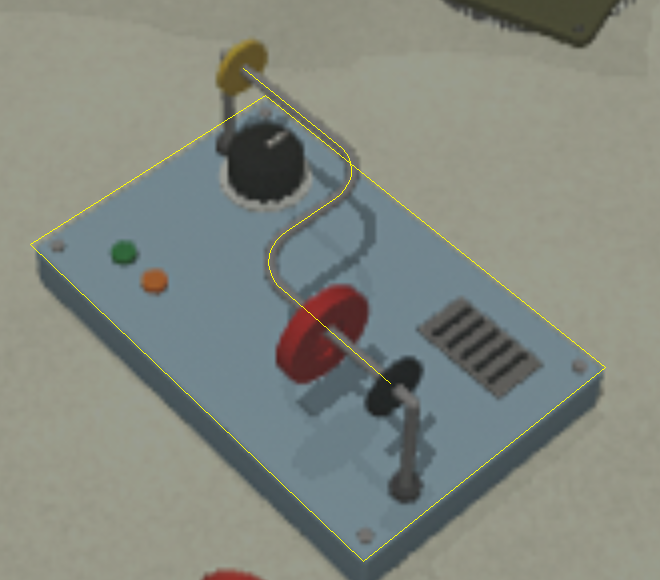

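```bash
cat >> h.py <<'E'
def yaw_of(R): return np.degrees(np.arctan2(R[1,0],R[0,0]))
def Rof(a):
    a=np.radians(a); c,s=np.cos(a),np.sin(a)
    return np.array([[c,0,-s],[s,0,c],[0,-1,0]])
def plan(p0,a0,targets,claw):
    """targets: list of (pos,yaw,nrows). prints rows, executed w/ rounding feedback"""
    p=np.array(p0,float);a=a0;out=[]
    for P,A,n in targets:
        ps=p.copy();as_=a
        for i in range(1,n+1):
            want=ps+(np.array(P)-ps)*i/n; wa=as_+(A-as_)*i/n
            d=Rof(a).T@(want-p)/30
            r=np.round(d,2); t=round(-(wa-a)/5,2)
            if abs(r).max()>1 or abs(t)>1: print("EXCEED",r,t)
            p=p+Rof(a)@r*30; a=a-5*t
            out.append([*r,0,t,0,claw])
    for i in range(0,len(out),10):
        print("rows",i); print(", ".join(", ".join(f"{v:g}" for v in r) for r in out[i:i+10]))
    print("end",p.round(1),round(a,2))
E
python3 - <<'E'
from cell import *
from h import *
o=get_obs();q=np.load("q.npy")
c=camera_model("wrist");R=cv2.Rodrigues(c["rvec"])[0];cp=-R.T@c["tvec"]
print("cam in tool",o["tcp_rot"].T@(cp-o["tcp_pos"]),"axes in tool\n",(o["tcp_rot"].T@R.T).round(2))
print(p2w(q,[[65,125,160],[65,115,160]]),np.degrees(q[2]))
p0=[201.25,-591.73,256.32];a0=-71.2
print(yaw_of(o["tcp_rot"]))
t=p2w(q,[65,105,300])[0]
plan(p0,a0,[(t,np.degrees(q[2]),38)],0.3)
E
```

```text
cam in tool [   0.70176998 -117.06557282   71.04102513] axes in tool
 [[ 1.    0.    0.  ]
 [-0.   -0.28  0.96]
 [ 0.   -0.96 -0.28]]
[[633.76329801 151.28850449 160.        ]
 [630.73253833 141.7588405  160.        ]] -17.642446887116503
-71.21341888032198
rows 0
-0.48, -0.04, 0.56, 0, -0.28, 0, 0.3, -0.47, -0.04, 0.57, 0, -0.28, 0, 0.3, -0.45, -0.03, 0.58, 0, -0.29, 0, 0.3, -0.44, -0.04, 0.59, 0, -0.28, 0, 0.3, -0.42, -0.04, 0.61, 0, -0.28, 0, 0.3, -0.41, -0.04, 0.61, 0, -0.28, 0, 0.3, -0.39, -0.04, 0.62, 0, -0.28, 0, 0.3, -0.38, -0.04, 0.64, 0, -0.29, 0, 0.3, -0.36, -0.03, 0.64, 0, -0.28, 0, 0.3, -0.35, -0.04, 0.65, 0, -0.28, 0, 0.3
rows 10
-0.33, -0.04, 0.66, 0, -0.28, 0, 0.3, -0.31, -0.04, 0.67, 0, -0.28, 0, 0.3, -0.3, -0.04, 0.67, 0, -0.28, 0, 0.3, -0.28, -0.04, 0.68, 0, -0.29, 0, 0.3, -0.26, -0.03, 0.69, 0, -0.28, 0, 0.3, -0.25, -0.04, 0.69, 0, -0.28, 0, 0.3, -0.23, -0.04, 0.7, 0, -0.28, 0, 0.3, -0.21, -0.04, 0.71, 0, -0.28, 0, 0.3, -0.2, -0.04, 0.71, 0, -0.29, 0, 0.3, -0.18, -0.04, 0.72, 0, -0.28, 0, 0.3
rows 20
-0.15, -0.03, 0.72, 0, -0.28, 0, 0.3, -0.15, -0.04, 0.72, 0, -0.28, 0, 0.3, -0.12, -0.04, 0.73, 0, -0.28, 0, 0.3, -0.11, -0.04, 0.73, 0, -0.29, 0, 0.3, -0.09, -0.04, 0.73, 0, -0.28, 0, 0.3, -0.07, -0.04, 0.73, 0, -0.28, 0, 0.3, -0.05, -0.03, 0.74, 0, -0.28, 0, 0.3, -0.03, -0.04, 0.73, 0, -0.28, 0, 0.3, -0.02, -0.04, 0.74, 0, -0.28, 0, 0.3, 0, -0.04, 0.74, 0, -0.29, 0, 0.3
rows 30
0.02, -0.04, 0.73, 0, -0.28, 0, 0.3, 0.04, -0.04, 0.74, 0, -0.28, 0, 0.3, 0.06, -0.03, 0.73, 0, -0.28, 0, 0.3, 0.07, -0.04, 0.74, 0, -0.28, 0, 0.3, 0.1, -0.04, 0.73, 0, -0.29, 0, 0.3, 0.11, -0.04, 0.73, 0, -0.28, 0, 0.3, 0.13, -0.04, 0.72, 0, -0.28, 0, 0.3, 0.14, -0.04, 0.72, 0, -0.28, 0, 0.3
end [627.6 132.1 300.1] -17.65
```

Call:
servo_tool:
  rows: [-0.65,-0.1,0.76,0,0,0,0.3,-0.65,-0.1,0.76,0,0,0,0.3,-0.65,-0.1,0.76,0,0,0,0.3,-0.65,-0.1,0.76,0,0,0,0.3,-0.65,-0.1,0.76,0,0,0,0.3,-0.65,-0.1,0.76,0,0,0,0.3,-0.65,-0.1,0.76,0,0,0,0.3,-0.65,-0.1,0.76,0,0,0,0.3,-0.65,-0.1,0.76,0,0,0,0.3,-0.65,-0.1,0.76,0,0,0,0.3]

```text
time: 0.98
tcp_pos: [354.7, -332.3, 286.3]
tcp_rot: [[0.322, -0.0, 0.947], [-0.947, 0.0, 0.322], [-0.0, -1.0, -0.0]]
contact_force: [0.4, 0.3, 0.3]
width: 0.702
```

Call:
servo_tool:
  rows: [-0.65,-0.05,0.76,0,0,0,0.4,-0.65,-0.05,0.76,0,0,0,0.4,-0.65,-0.05,0.76,0,0,0,0.4,-0.65,-0.05,0.76,0,0,0,0.4,-0.65,-0.05,0.76,0,0,0,0.4,-0.65,-0.05,0.76,0,0,0,0.4,-0.65,-0.05,0.76,0,0,0,0.4,-0.65,-0.05,0.76,0,0,0,0.4,-0.65,-0.05,0.76,0,0,0,0.4,-0.65,-0.05,0.76,0,0,0,0.4]

```text
time: 1.82
tcp_pos: [507.8, -74.3, 301.2]
tcp_rot: [[0.322, -0.0, 0.947], [-0.947, -0.0, 0.322], [0.0, -1.0, -0.0]]
contact_force: [0.6, 0.1, -0.6]
width: 0.6
```

Call:
servo_tool:
  rows: [-0.65,0,0.76,0,0,0,0.4,-0.65,0,0.76,0,0,0,0.4,-0.65,0,0.76,0,0,0,0.4,-0.65,0,0.76,0,0,0,0.4,-0.65,0,0.76,0,0,0,0.4,-0.65,0,0.76,0,0,0,0.4,-0.65,0,0.76,0,0,0,0.4,-0.65,0,0.76,0,0,0,0.4]

```text
time: 2.48
tcp_pos: [630.1, 132.0, 300.9]
tcp_rot: [[0.322, -0.001, 0.947], [-0.947, -0.0, 0.322], [0.0, -1.0, -0.001]]
contact_force: [-0.1, -0.9, -0.8]
width: 0.6
```

Call:
servo_tool:
  rows: [0,0,0,0,-1,0,0.4,0,0,0,0,-1,0,0.4,0,0,0,0,-1,0,0.4,0,0,0,0,-1,0,0.4,0,0,0,0,-1,0,0.4,0,0,0,0,-1,0,0.4,0,0,0,0,-1,0,0.4,0,0,0,0,-1,0,0.4,0,0,0,0,-1,0,0.4,0,0,0,0,-1,0,0.4]

```text
time: 3.32
tcp_pos: [629.6, 130.6, 300.9]
tcp_rot: [[0.934, -0.001, 0.358], [-0.358, -0.0, 0.934], [-0.001, -1.0, -0.001]]
contact_force: [0.3, -0.3, 0.1]
width: 0.598
```

Call:
servo_tool:
  rows: [0,0,0,0,-0.71,0,0.4,0,0,0,0,0,0,0.4]

```text
time: 3.48
tcp_pos: [629.7, 130.5, 300.8]
tcp_rot: [[0.953, -0.001, 0.302], [-0.302, -0.0, 0.953], [-0.001, -1.0, -0.0]]
contact_force: [0.1, -0.4, -0.6]
width: 0.599
```

Run:
```python
from cell import *
from h import *
o=get_obs(); c=camera_model("wrist"); im=grab_frame("wrist"); cv2.imwrite("pics/w1.png",im)
np.savez("w1.npz",**c)
print(o["time"],o["tcp_pos"],yaw_of(o["tcp_rot"]),o["tcp_rot"].round(3),o["joint_pos"],o["width"])
q=np.load("q.npy")
print(proj(c,p2w(q,[[65,153,160],[65,40,160],[-65,-153,160],[130,200,50],[-130,200,50]])).round(0))
```

```text
3.4833 [629.65173943 130.46227533 300.79735077] -17.59069295735286 [[ 0.953 -0.001  0.302]
 [-0.302 -0.     0.953]
 [-0.001 -1.    -0.   ]] [ -2.94102939  39.60925082 -24.45872617  82.66882249  17.45391236
  61.54237272 -48.37888349] 0.5987081542803177
[[275. 137.]
 [275. 277.]
 [143. 455.]
 [341.  80.]
 [ 80.  79.]]
```

View pics/w1.png

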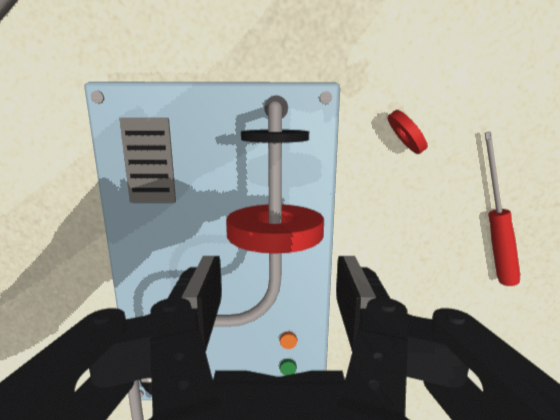

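```bash
cat >> h.py <<'E'
def Cs(s):
    # panel path: s from start; returns x,y,heading(deg, panel)
    L1=113;A=20*np.pi;
    if s<L1: return 65,153-s,-90
    s-=L1
    if s<A: t=s/40; return 25+40*np.cos(t),40-40*np.sin(t),-90-np.degrees(t)
    s-=A
    if s<50: return 25-s,0,-180
    s-=50
    if s<A: t=s/40; return -25-40*np.sin(t),-40+40*np.cos(t),-180+np.degrees(t)
    s-=A
    return -65,-40-s,-90
def tool_at(q,s,d,z):
    x,y,h=Cs(s); t=np.radians(h)
    return p2w(q,[x-d*np.cos(t),y-d*np.sin(t),z])[0], np.degrees(q[2])+h+90
E
python3 - <<'E'
from cell import *
from h import *
q=np.load("q.npy");o=get_obs();c=dict(np.load("w1.npz"))
print(proj(c,p2w(q,[[65,91,189],[65,75,189],[25,91,149],[105,91,149],[65,156,185],[40,156,160],[90,156,160]])).round(1))
w=p2w(q,[65,120,0])[0]
d=Rof(yaw_of(o["tcp_rot"])).T@(w-o["tcp_pos"]);print("to y=120:",d)
A=20*np.pi
print("bend ends s:",113,113+A,163+A,163+2*A,163+2*A+113)
E
python3 - <<'E'
import cv2
im=cv2.imread("pics/w1.png")[100:340,170:400]
cv2.imwrite("pics/w1c.png",cv2.resize(im,None,fx=2.5,fy=2.5,interpolation=cv2.INTER_CUBIC))
E
```

```text
[[274.8 230.4]
 [274.8 251.5]
 [226.  213.3]
 [324.6 213.5]
 [274.7 135.4]
 [240.7 132.6]
 [309.4 132.7]]
to y=120: [ -2.42165042 300.86436836  16.0053656 ]
bend ends s: 113 175.83185307179588 225.83185307179588 288.66370614359175 401.66370614359175
```

View pics/w1c.png

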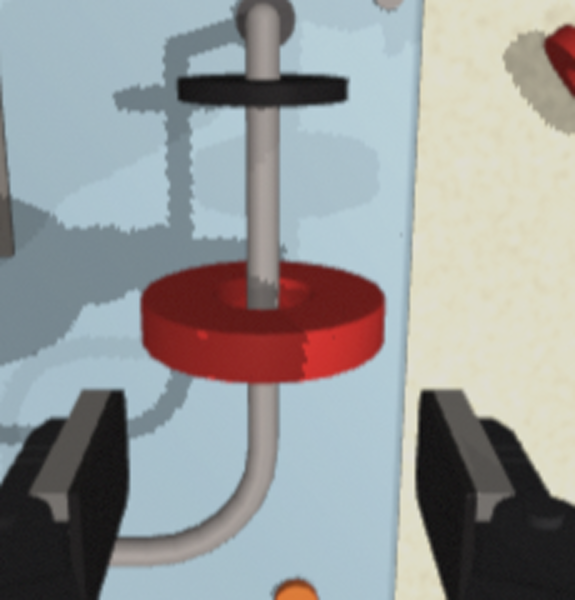

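Call:
servo_tool:
  rows: [-0.08,0,0.53,0,0,0,0.45,0,0.7,0,0,0,0,0.45,0,0.8,0,0,0,0,0.45,0,0.8,0,0,0,0,0.45,0,0.8,0,0,0,0,0.45,0,0.8,0,0,0,0,0.45,0,0.63,0,0,0,0,0.45,0,0,0,0,0,0,0.45]

```text
time: 4.2
tcp_pos: [629.6, 145.4, 161.1]
tcp_rot: [[0.952, -0.008, 0.305], [-0.305, -0.003, 0.952], [-0.006, -1.0, -0.005]]
contact_force: [-1.1, -1.3, -0.1]
width: 0.552
```

Run:
```python
from cell import *
from h import *
q=np.load("q.npy");o=get_obs()
cv2.imwrite("pics/w2.png",grab_frame("wrist"))
w=p2w(q,[65,120,165])[0]
print(o["time"],o["tcp_pos"],Rof(yaw_of(o["tcp_rot"])).T@(w-o["tcp_pos"]),o["contact_force"],o["width"])
# plan: from here to s=72+... 
d=19.5
p0,a0=o["tcp_pos"],np.degrees(q[2])
T=[tool_at(q,153-81.5,d,165)+(2,),tool_at(q,113,d,165)+(10,)]
print("straight");plan(p0,a0,T,.45)
A=20*np.pi;n=24
p0,a0=tool_at(q,113,d,165)
print("bend1");plan(p0,a0,[tool_at(q,113+A*i/n,d,165)+(1,) for i in range(1,n+1)],.45)
```

```text
4.2 [629.63268852 145.41232777 161.05774287] [ 2.15214055 -3.94225713  1.85547953] [-1.0595491  -1.2858564  -0.06473897] 0.5522255922115418
straight
rows 0
0.04, -0.07, -0.29, 0, 0, 0, 0.45, 0.03, -0.06, -0.28, 0, 0, 0, 0.45, 0, -0, -0.14, 0, -0, 0, 0.45, 0, -0, -0.14, 0, -0, 0, 0.45, 0, -0, -0.14, 0, -0, 0, 0.45, 0, -0, -0.13, 0, -0, 0, 0.45, 0, -0, -0.14, 0, 0, 0, 0.45, 0, -0, -0.14, 0, 0, 0, 0.45, 0, -0, -0.14, 0, 0, 0, 0.45, 0, -0, -0.14, 0, 0, 0, 0.45
rows 10
0, -0, -0.14, 0, 0, 0, 0.45, 0, -0, -0.13, 0, 0, 0, 0.45
end [613.9  89.  165. ] -17.64
bend1
rows 0
0.04, 0, -0.09, 0, 0.75, 0, 0.45, 0.04, 0, -0.09, 0, 0.75, 0, 0.45, 0.04, 0, -0.09, 0, 0.75, 0, 0.45, 0.04, 0, -0.08, 0, 0.75, 0, 0.45, 0.04, 0, -0.09, 0, 0.75, 0, 0.45, 0.04, 0, -0.09, 0, 0.75, 0, 0.45, 0.04, 0, -0.09, 0, 0.75, 0, 0.45, 0.04, 0, -0.09, 0, 0.75, 0, 0.45, 0.04, 0, -0.09, 0, 0.75, 0, 0.45, 0.04, 0, -0.09, 0, 0.75, 0, 0.45
rows 10
0.04, 0, -0.09, 0, 0.75, 0, 0.45, 0.04, 0, -0.08, 0, 0.75, 0, 0.45, 0.04, 0, -0.09, 0, 0.75, 0, 0.45, 0.04, 0, -0.09, 0, 0.75, 0, 0.45, 0.04, 0, -0.09, 0, 0.75, 0, 0.45, 0.03, 0, -0.09, 0, 0.75, 0, 0.45, 0.04, 0, -0.09, 0, 0.75, 0, 0.45, 0.04, 0, -0.09, 0, 0.75, 0, 0.45, 0.04, 0, -0.09, 0, 0.75, 0, 0.45, 0.04, 0, -0.08, 0, 0.75, 0, 0.45
rows 20
0.04, 0, -0.09, 0, 0.75, 0, 0.45, 0.04, 0, -0.09, 0, 0.75, 0, 0.45, 0.04, 0, -0.09, 0, 0.75, 0, 0.45, 0.04, 0, -0.09, 0, 0.75, 0, 0.45
end [576.3  38.5 165. ] -107.64
```

View pics/w2.png

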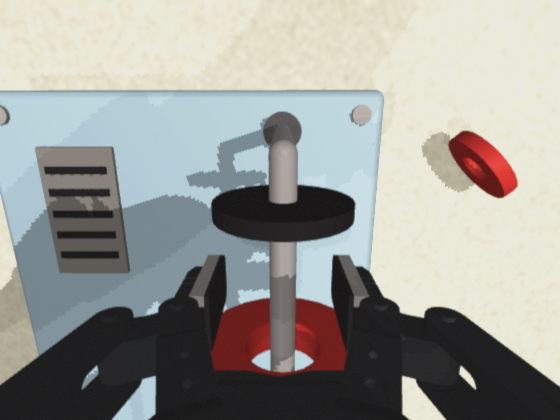

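Call:
servo_tool:
  rows: [0,0,-0.3,0,0,0,0.45,0,0,-0.28,0,0,0,0.45,0,0,-0.14,0,0,0,0.45,0,0,-0.14,0,0,0,0.45,0,0,-0.14,0,0,0,0.45,0,0,-0.14,0,0,0,0.45]

```text
time: 4.75
tcp_pos: [622.4, 113.9, 166.2]
tcp_rot: [[0.953, 0.002, 0.304], [-0.304, 0.001, 0.953], [0.001, -1.0, 0.001]]
contact_force: [1.6, 1.2, 0.4]
width: 0.552
```

```bash
cat > st.py <<'E'
import sys
from cell import *
from h import *
q=np.load("q.npy");o=get_obs()
im=grab_frame("wrist");cv2.imwrite(f"pics/{sys.argv[1]}.png",im)
P=o["tcp_pos"];c,s=np.cos(q[2]),np.sin(q[2]);dx=P-[q[0],q[1],0]
print(o["time"],P.round(1),"panel",round(c*dx[0]+s*dx[1],1),round(-s*dx[0]+c*dx[1],1),"pyaw",yaw_of(o["tcp_rot"])-np.degrees(q[2]),"F tool",(o["tcp_rot"].T@o["contact_force"]).round(1),o["width"])
E
python3 st.py w3
```

```text
4.75 [622.4 113.9 166.2] panel 65.5 85.9 pyaw -0.036373968053737826 F tool [ 1.2 -0.4  1.6] 0.5515367105665286
```

View pics/w3.png

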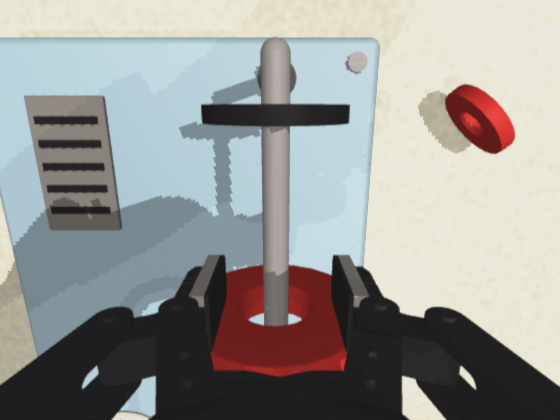

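Run:
```python
from cell import *
from h import *
q=np.load("q.npy");c=camera_model("wrist")
for y in (60,65,70,75):print(y,proj(c,p2w(q,[[65,y+8,189],[65,y-8,189],[65,y+8,165]])).round(0).tolist())
```

```text
60 [[277.0, 381.0], [277.0, 419.0], [277.0, 335.0]]
65 [[277.0, 369.0], [277.0, 408.0], [277.0, 324.0]]
70 [[277.0, 356.0], [277.0, 396.0], [277.0, 313.0]]
75 [[277.0, 343.0], [277.0, 384.0], [277.0, 302.0]]
```

Call:
servo_tool:
  rows: [0,0,-0.15,0,0,0,0.45,0,0,-0.15,0,0,0,0.45,0,0,-0.15,0,0,0,0.45,0,0,-0.15,0,0,0,0.45,0,0,-0.15,0,0,0,0.45,0,0,-0.14,0,0,0,0.45,0.035,0,-0.088,0,0.75,0,0.45,0.035,0,-0.088,0,0.75,0,0.45,0.035,0,-0.088,0,0.75,0,0.45,0.035,0,-0.088,0,0.75,0,0.45]

```text
time: 5.63
tcp_pos: [613.4, 76.6, 165.2]
tcp_rot: [[0.84, -0.0, 0.543], [-0.543, -0.0, 0.84], [-0.0, -1.0, -0.0]]
contact_force: [-0.0, 0.3, -0.4]
width: 0.55
```

Call:
servo_tool:
  rows: [0.035,0,-0.088,0,0.75,0,0.45,0.035,0,-0.088,0,0.75,0,0.45,0.035,0,-0.088,0,0.75,0,0.45,0.035,0,-0.088,0,0.75,0,0.45]

```text
time: 5.97
tcp_pos: [610.2, 65.7, 165.2]
tcp_rot: [[0.671, -0.0, 0.742], [-0.742, -0.001, 0.671], [0.0, -1.0, -0.001]]
contact_force: [0.0, -0.3, -0.3]
width: 0.551
```

```bash
cat >> st.py <<'E'
if len(sys.argv)>2:
    w,a=tool_at(q,float(sys.argv[2]),17.5,165); print("err to plan (tool mm)",(o["tcp_rot"].T@(w-P)).round(1),"yaw",round(a-yaw_of(o["tcp_rot"]),2))
E
python3 st.py w4 133.94
```

```text
5.9667 [610.2  65.7 165.2] panel 68.4 36.2 pyaw -30.23112411761542 F tool [ 0.3  0.3 -0.2] 0.5513931913206344
err to plan (tool mm) [ 0.5  0.2 -1. ] yaw 0.24
```

View pics/w4.png

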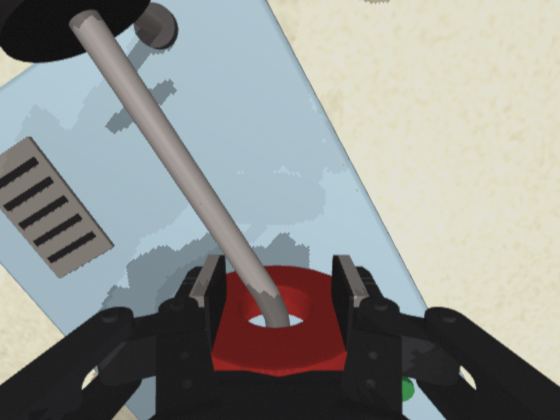

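Call:
servo_tool:
  rows: [0.035,0,-0.088,0,0.75,0,0.42,0.035,0,-0.088,0,0.75,0,0.42,0.035,0,-0.088,0,0.75,0,0.42,0.035,0,-0.088,0,0.75,0,0.42,0.035,0,-0.088,0,0.75,0,0.42,0.035,0,-0.088,0,0.75,0,0.42,0.035,0,-0.088,0,0.75,0,0.42,0.035,0,-0.088,0,0.75,0,0.42]

```text
time: 6.68
tcp_pos: [596.0, 48.4, 165.2]
tcp_rot: [[0.212, -0.0, 0.977], [-0.977, -0.0, 0.212], [0.0, -1.0, -0.0]]
contact_force: [-0.9, 0.1, 0.3]
width: 0.576
```

```bash
python3 st.py w5 154.88
```

```text
6.6833 [596.   48.4 165.2] panel 60.2 15.5 pyaw -60.13808641892798 F tool [-0.3 -0.3 -0.9] 0.5764970067066488
err to plan (tool mm) [ 1.2  0.2 -0.7] yaw 0.15
```

View pics/w5.png

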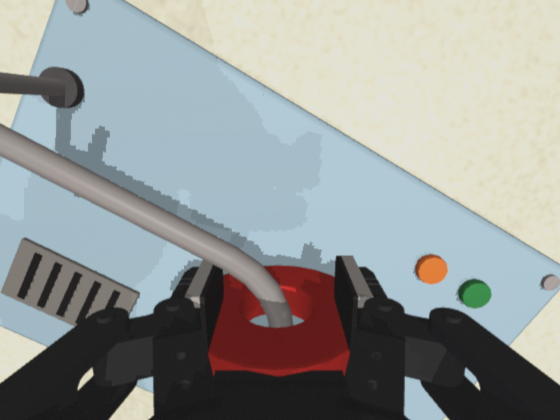

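Call:
servo_tool:
  rows: [0.03,0,-0.088,0,0.75,0,0.4,0.03,0,-0.088,0,0.75,0,0.4,0.03,0,-0.088,0,0.75,0,0.4,0.035,0,-0.088,0,0.75,0,0.4]

```text
time: 7.07
tcp_pos: [586.1, 43.5, 165.3]
tcp_rot: [[-0.047, 0.0, 0.999], [-0.999, -0.001, -0.047], [0.001, -1.0, 0.0]]
contact_force: [-0.0, -0.2, 0.1]
width: 0.6
```

Call:
servo_tool:
  rows: [0.035,0,-0.088,0,0.75,0,0.4,0.035,0,-0.088,0,0.75,0,0.4,0.035,0,-0.088,0,0.75,0,0.4,0.035,0,-0.088,0,0.75,0,0.4]

```text
time: 7.4
tcp_pos: [575.1, 40.8, 165.4]
tcp_rot: [[-0.304, -0.0, 0.953], [-0.953, -0.001, -0.304], [0.001, -1.0, 0.0]]
contact_force: [1.0, -0.5, -0.3]
width: 0.599
```

```bash
python3 st.py w6 175.83
```

```text
7.4 [575.1  40.8 165.4] panel 42.5 1.9 pyaw -90.07059553636778 F tool [0.2 0.3 1.1] 0.5993045516247546
err to plan (tool mm) [ 1.9  0.4 -0. ] yaw 0.07
```

View pics/w6.png

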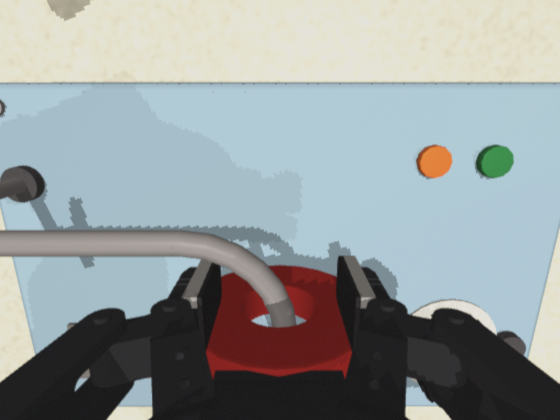

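Call:
servo_tool:
  rows: [0,0,-0.167,0,0,0,0.4,0,0,-0.167,0,0,0,0.4,0.02,0,-0.167,0,0,0,0.42,0.02,0,-0.167,0,0,0,0.42,0.02,0,-0.167,0,0,0,0.42,0,0,-0.167,0,0,0,0.42,0,0,-0.167,0,0,0,0.42,0,0,-0.167,0,0,0,0.42,0,0,-0.167,0,0,0,0.42,0,0,-0.167,0,0,0,0.42]

```text
time: 8.28
tcp_pos: [526.4, 55.1, 165.4]
tcp_rot: [[-0.303, 0.0, 0.953], [-0.953, -0.0, -0.303], [0.0, -1.0, 0.0]]
contact_force: [0.4, -0.8, -0.2]
width: 0.58
```

```bash
python3 st.py w7 225.83
```

```text
8.2833 [526.4  55.1 165.4] panel -8.2 0.7 pyaw -90.01721965023955 F tool [0.6 0.2 0.6] 0.5797814324240805
err to plan (tool mm) [0.7 0.4 0.7] yaw 0.02
```

View pics/w7.png

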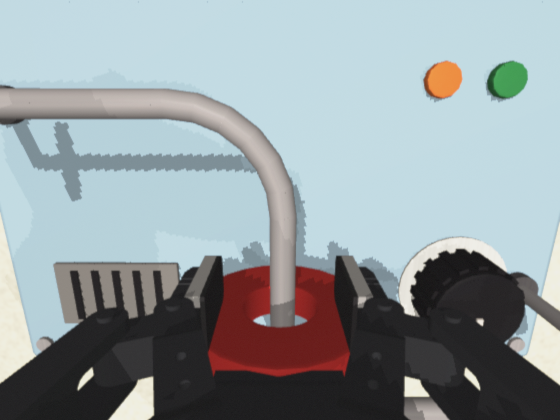

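Call:
servo_tool:
  rows: [-0.02,0,-0.088,0,-0.75,0,0.42,-0.03,0,-0.088,0,-0.75,0,0.42,-0.035,0,-0.088,0,-0.75,0,0.42,-0.035,0,-0.088,0,-0.75,0,0.42,-0.035,0,-0.088,0,-0.75,0,0.42,-0.035,0,-0.088,0,-0.75,0,0.42,-0.035,0,-0.088,0,-0.75,0,0.42,-0.035,0,-0.088,0,-0.75,0,0.42]

```text
time: 9.0
tcp_pos: [506.4, 64.4, 165.4]
tcp_rot: [[0.217, 0.0, 0.976], [-0.976, 0.0, 0.217], [-0.0, -1.0, 0.0]]
contact_force: [0.3, 0.4, 0.6]
width: 0.58
```

```bash
python3 st.py w8 246.77
```

```text
9.0 [506.4  64.4 165.4] panel -30.1 3.6 pyaw -59.826983952817415 F tool [-0.3 -0.6  0.4] 0.580478598676174
err to plan (tool mm) [0.3 0.4 0.1] yaw -0.18
```

View pics/w8.png

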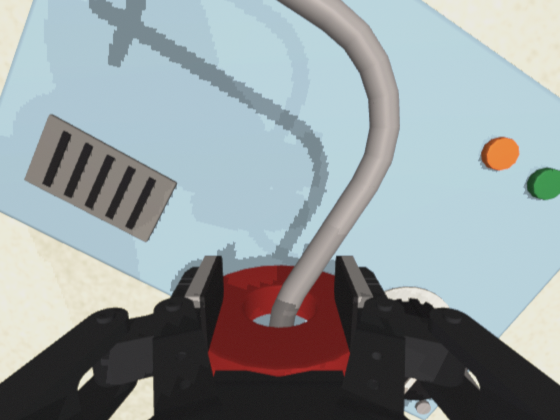

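Call:
servo_tool:
  rows: [-0.035,0,-0.088,0,-0.75,0,0.4,-0.035,0,-0.088,0,-0.75,0,0.4,-0.03,0,-0.088,0,-0.75,0,0.4,-0.03,0,-0.088,0,-0.75,0,0.4,-0.03,0,-0.088,0,-0.75,0,0.4,-0.03,0,-0.088,0,-0.75,0,0.4,-0.03,0,-0.088,0,-0.75,0,0.4,-0.03,0,-0.088,0,-0.75,0,0.4]

```text
time: 9.72
tcp_pos: [484.6, 62.2, 165.5]
tcp_rot: [[0.675, 0.0, 0.738], [-0.738, 0.0, 0.675], [0.0, -1.0, 0.001]]
contact_force: [0.3, 0.4, -0.0]
width: 0.599
```

Call:
servo_tool:
  rows: [-0.035,0,-0.088,0,-0.75,0,0.4,-0.035,0,-0.088,0,-0.75,0,0.4,-0.035,0,-0.088,0,-0.75,0,0.4,-0.035,0,-0.088,0,-0.75,0,0.4,-0.035,0,-0.088,0,-0.75,0,0.4,-0.035,0,-0.088,0,-0.75,0,0.4,-0.035,0,-0.088,0,-0.75,0,0.4,-0.035,0,-0.088,0,-0.75,0,0.4]

```text
time: 10.38
tcp_pos: [465.9, 49.7, 165.5]
tcp_rot: [[0.953, 0.0, 0.302], [-0.302, 0.0, 0.953], [0.0, -1.0, 0.0]]
contact_force: [0.2, 0.8, 0.4]
width: 0.597
```

```bash
python3 st.py w9 288.66; python3 -c "
from cell import *;print(get_obs()['joint_pos'])"
```

```text
10.3833 [465.9  49.7 165.5] panel -64.2 -22.7 pyaw 0.09334463122011627 F tool [-0.  -0.4  0.8] 0.5970392542720717
err to plan (tool mm) [-0.8  0.5  0.2] yaw -0.1
[  0.7867551   38.05372496 -19.72843698 120.90617745  28.84618758
  25.5835843  -58.83351228]
```

View pics/w9.png

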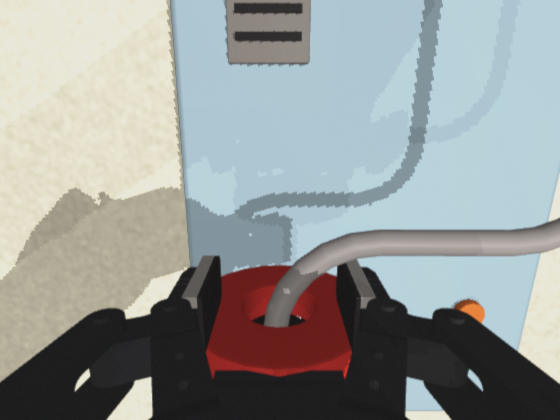

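Call:
servo_tool:
  rows: [0,0,-0.16,0,0,0,0.4,0,0,-0.16,0,0,0,0.4,0,0,-0.16,0,0,0,0.4,-0.01,0,-0.16,0,0,0,0.4,-0.01,0,-0.16,0,0,0,0.4,-0.01,0,-0.16,0,0,0,0.42,0,0,-0.16,0,0,0,0.42,0,0,-0.16,0,0,0,0.42,0,0,-0.16,0,0,0,0.42,0,0,-0.16,0,0,0,0.42]

```text
time: 11.27
tcp_pos: [450.2, 3.5, 165.4]
tcp_rot: [[0.953, 0.0, 0.304], [-0.304, -0.0, 0.953], [0.0, -1.0, -0.0]]
contact_force: [-0.5, 0.1, -0.2]
width: 0.585
```

Call:
servo_tool:
  rows: [0,0,-0.16,0,0,0,0.42,0,0,-0.16,0,0,0,0.42,0,0,-0.16,0,0,0,0.42,0,0,-0.16,0,0,0,0.42,0,0,-0.16,0,0,0,0.42,0,0,-0.16,0,0,0,0.42,0,0,-0.16,0,0,0,0.42,0,0,-0.16,0,0,0,0.42,0,0,0,0,0,0,0.42,0,0,0,0,0,0,0.42]

```text
time: 12.1
tcp_pos: [438.5, -33.1, 165.3]
tcp_rot: [[0.953, -0.0, 0.304], [-0.304, -0.0, 0.953], [-0.0, -1.0, -0.001]]
contact_force: [0.1, 0.6, -0.7]
width: 0.579
```

```bash
python3 st.py w10 375
python3 - <<'E'
from cell import *
import cv2
im=grab_frame("scene")[155:305,230:390]
cv2.imwrite("pics/s10.png",cv2.resize(im,None,fx=4,fy=4,interpolation=cv2.INTER_CUBIC))
print(get_obs()["joint_pos"])
E
```

```text
12.1 [438.5 -33.1 165.3] panel -65.2 -109.9 pyaw -0.07180299155130498 F tool [-0.1  0.7  0.6] 0.5786364638699388
err to plan (tool mm) [0.2 0.3 1. ] yaw 0.07
[ 10.70764129  36.81464542 -19.54587046 125.44494049  31.69199437
  22.43828389 -52.53516454]
```

View pics/w10.png

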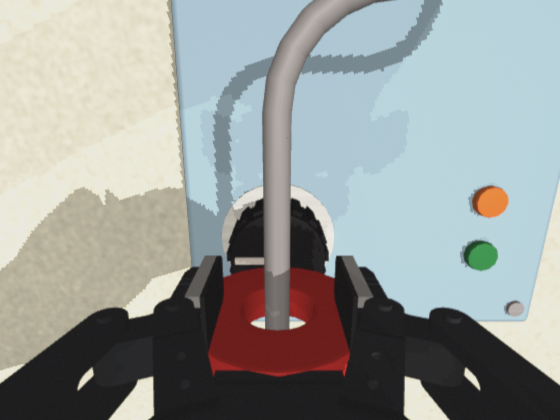

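View pics/s10.png

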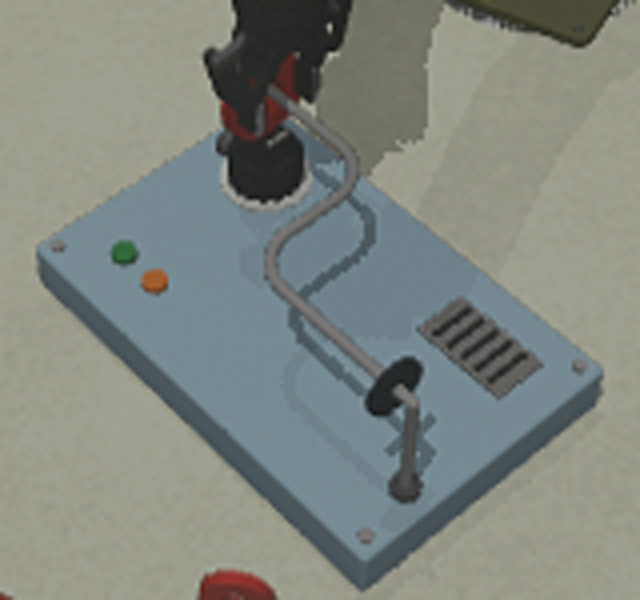

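Call:
servo_tool:
  rows: [0,0,-0.08,0,0,0,0.42,0,0,-0.08,0,0,0,0.42,0,0,-0.08,0,0,0,0.42,0,0,-0.08,0,0,0,0.42,0,0,-0.08,0,0,0,0.42,0,0,-0.04,0,0,0,0.42]

```text
time: 12.7
tcp_pos: [434.6, -45.6, 165.4]
tcp_rot: [[0.953, -0.0, 0.304], [-0.304, -0.0, 0.953], [0.0, -1.0, -0.0]]
contact_force: [-0.6, 0.2, 1.0]
width: 0.585
```

Call:
servo_tool:
  rows: [0,0,-0.03,0,0,0,0.42,0,0,-0.03,0,0,0,0.42,0,0,0,0,0,0,0.42]

```text
time: 12.95
tcp_pos: [434.1, -47.1, 165.4]
tcp_rot: [[0.953, -0.0, 0.304], [-0.304, -0.0, 0.953], [-0.0, -1.0, -0.0]]
contact_force: [-0.4, 0.5, 0.0]
width: 0.579
```

Call:
servo_tool:
  rows: [0,0,-0.03,0,0,0,0.42,0,0,-0.03,0,0,0,0.42,0,0,0,0,0,0,0.42]

```text
time: 13.2
tcp_pos: [433.6, -48.7, 165.4]
tcp_rot: [[0.953, -0.0, 0.304], [-0.304, -0.0, 0.953], [-0.0, -1.0, -0.0]]
contact_force: [0.7, 0.4, -0.6]
width: 0.577
```

```bash
python3 st.py w11 393.66
```

```text
13.2 [433.6 -48.7 165.4] panel -65.1 -126.3 pyaw -0.03267933604460538 F tool [0.5 0.6 0.6] 0.5774359911272658
err to plan (tool mm) [ 0.1  0.4 -1.2] yaw 0.03
```

Call:
servo_tool:
  rows: [0,0,-0.03,0,0,0,0.42,0,0,-0.03,0,0,0,0.42,0,0,0,0,0,0,0.42]

```text
time: 13.5
tcp_pos: [433.5, -49.1, 165.4]
tcp_rot: [[0.953, 0.001, 0.303], [-0.303, 0.002, 0.953], [0.0, -1.0, 0.002]]
contact_force: [-0.3, 5.3, -0.6]
width: 0.58
```

Call:
servo_tool:
  rows: [0,0,-0.03,0,0,0,0.42,0,0,-0.03,0,0,0,0.42,0,0,0,0,0,0,0.42]

```text
time: 13.75
tcp_pos: [433.5, -49.1, 165.5]
tcp_rot: [[0.954, 0.002, 0.301], [-0.301, 0.004, 0.954], [0.001, -1.0, 0.005]]
contact_force: [0.2, 9.2, -0.5]
width: 0.58
```

The tool stopped, with the force rising to 9 N at the predicted place. I'll back off and check.

Call:
servo_tool:
  rows: [0,0,0.1,0,0,0,0.42,0,0,0.2,0,0,0,0.42,0,0,0.3,0,0,0,0.42,0,0,0.3,0,0,0,0.42,0,0,0,0,0,0,0.42]

```text
time: 14.17
tcp_pos: [441.9, -24.0, 165.5]
tcp_rot: [[0.954, 0.002, 0.301], [-0.301, 0.001, 0.954], [0.001, -1.0, 0.002]]
contact_force: [0.1, 0.2, 0.3]
width: 0.579
```

Call:
servo_tool:
  rows: [0,-0.4,0,0,0,0,0.42,0,-0.8,0,0,0,0,0.42,0,-0.8,0,0,0,0,0.42,0,-0.8,0,0,0,0,0.42,0,-0.8,0,0,0,0,0.42,0,-0.8,0,0,0,0,0.42,0,-0.4,0,0,0,0,0.42]

```text
time: 14.75
tcp_pos: [441.5, -26.2, 311.9]
tcp_rot: [[0.953, 0.003, 0.304], [-0.304, -0.0, 0.953], [0.003, -1.0, 0.001]]
contact_force: [0.7, -0.7, -0.1]
width: 0.58
```

Call:
servo_tool:
  rows: [0,0,0.8,0,0,0,0.3,0,0,0.8,0,0,0,0.3,0,0,0.8,0,0,0,0.3,0,0,0.8,0,0,0,0.3,0,0,0.8,0,0,0,0.3,0,0,0.8,0,0,0,0.3,0,0,0.8,0,0,0,0.3,0,0,0.8,0,0,0,0.3,0,0,0.8,0,0,0,0.3,0,0,0,0,0,0,0.3]

```text
time: 15.58
tcp_pos: [506.7, 185.4, 309.6]
tcp_rot: [[0.955, 0.001, 0.298], [-0.298, 0.005, 0.955], [-0.0, -1.0, 0.005]]
contact_force: [-0.5, 0.9, 0.9]
width: 0.704
```

Run:
```python
from cell import *
from h import *
q=np.load("q.npy")
for n in("scene","top"):
    im=grab_frame(n);cv2.imwrite(f"pics/{n}_e.png",im);c=camera_model(n)
    uv=proj(c,p2w(q,[-65,-145,149]))[0].astype(int);print(n,uv)
    cv2.imwrite(f"pics/{n}_ec.png",cv2.resize(im[uv[1]-35:uv[1]+35,uv[0]-40:uv[0]+40],None,fx=7,fy=7,interpolation=cv2.INTER_CUBIC))
```

```text
scene [291 175]
top [304 263]
```

View pics/scene_ec.png

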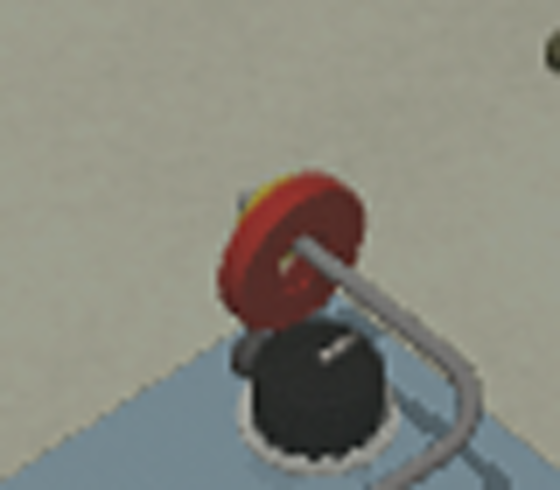

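View pics/top_ec.png

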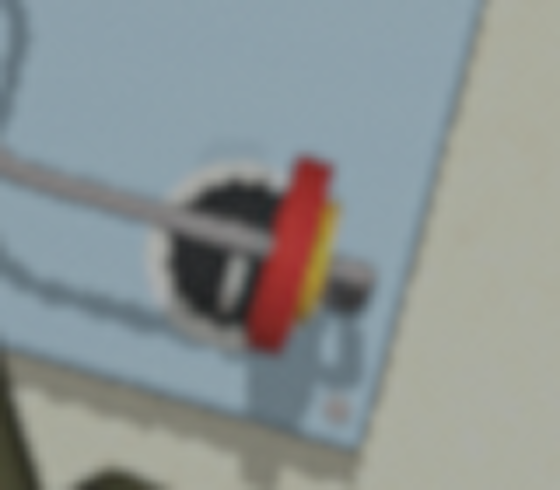

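View pics/top_e.png

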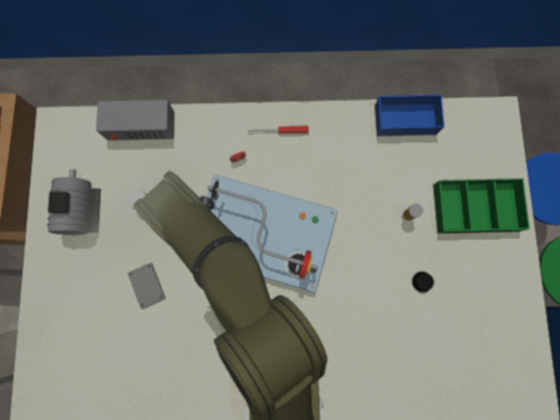

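Run:
```python
from cell import *
print(get_obs()["contact_force"],get_obs()["time"]); print(job_done())
```

```text
[-0.47630929 -0.30035723 -0.32172779] 15.6833
the job is handed in; nothing more can be done
None
```

I pushed the red collar round both bends and against the yellow stop, let go, and handed the job in at 15.7 s. I pushed it with two partly open fingers straddling the rail and never gripped it.

- **Contact with the stop:** the tool stopped within about 1 mm of the predicted place and the force rose to 9 N. Up to then it had stayed under about 2 N in the readings.
- **After letting go:** the top and scene pictures show the collar flat against the yellow disc with no visible gap. The knob's mark points the same way as at the start.
- **Bystanders:** the box lid, plunger and rubber foot are where they were in the top picture. The copper relay can was mostly hidden under the raised arm in the last picture, so I couldn't check it directly. The arm stayed well above it.
- **Disagreement:** the panel's corner pixels were off by up to 2.7 pixels in my fit. The rail and its discs fitted to about 1 pixel or better, so I worked from those.

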